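# Store the stained sample dishes in the dark on the chiller

## Robot

A 6-joint arm with a two-finger parallel gripper is mounted at the origin on the work surface. World frame = base frame: x ahead of the robot, y to its left, z up, the work surface at z = 0. Lengths are in mm, angles in rad, forces in N, time in s.
With the tool pointing down it reaches from about 350 to 975 mm from the base axis. Payload 7.1 kg.
Tool frame: the origin (TCP) lies midway between the tips of the shut fingers; the grasp point (between the pads) lies 19 mm behind it (ctrl.tcp_to_grasp is the distance from the TCP to the grasp point, in mm); z points along the fingers, y is the line along which they close (so a half turn about z gives the same grasp; the last joint's range is limited). The gripper opens to 88 mm and grips with 3 to 60 N. Pads are 20 mm wide; open, the fingers measure 115 mm over their backs; the gripper's body (75 mm by 178 mm) begins 61 mm behind the grasp point.
Start: joints at [1.115, 0.423, 1.63, -0, 1.089, -0.019], TCP at [264.369, 566.316, 222.675] pointing down, gripper open.
Joint ranges: [-3, 3], [-0.9, 2.11], [0.09, 2.58], [-1.31, 4.45], [0.11, 2.69], [-2.54, 2.54]. Speed limits (rad/s): [2.39, 2.39, 3.01, 3.14, 3.14, 3.14].

## Interface

Orientations are given as a rotation vector (axis times angle).
In Python, from workcell import get_obs, cams, ticket, boxes_of, ctrl gives the robot as it stands.
- The arm moves only by the shell command python3 -m creep 'ROWS' [OPENING]. ROWS is JSON, one flat list of numbers, 4 for each row, row after row: the shift along the world's x, y, z in m, then the turn about the world's z in rad. In form: [tx, ty, tz, spin, tx, ty, tz, spin, ...]. A call has 1 to 10 rows; each row is the pose to reach, as a shift and turn from the pose commanded when the call began; what a row does not reach only later rows make up. A row lasts 1/12 s, in which the tool goes at most 41.7 mm and 7.16 degrees, less where a joint would pass 70% of its speed; a pose out of reach is approached as far as the arm can. A call with a gripper value outside its range is refused whole. OPENING is the opening, from 0 (shut) to 1 (fully open), set as the call begins (- or left out, the last holds). The fingers move at their own pace and stop on an object; the grip force is fixed at half the most. Time passes only in rows, so rows that repeat a pose let the fingers close. It gives the time, the measured TCP pose, the force, the opening and the grip force at its end, in the units of the state.
- get_obs(): the state, without advancing time (a new reading comes with each control period).
- cams.get_image(name): name is "side" or "top"; returns (picture, depth): 420x560x3 uint8, red, green, blue; 420x560 float32, mm along the optical axis (not along the pixel's ray), 0 where there is no reading.
- cams.get_calibration(name): a dict with "mtx" (3x3 intrinsics, pixels), "D" ([k1, k2, p1, p2, k3] as OpenCV has them; the pictures are not rectified), "R" (3x3) and "t" (3): a world point X has camera coordinates R X + t. Camera axes: x right, y down, z forward; pixel columns grow to the right and rows downward; lengths in mm; the calibration is good to about 2 mm. A picture is of the moment at which its call begins. get_calibration takes no time and is no camera call.
- ticket.close_job(): hands the job in; it is judged then, once.
Trained networks look in the newest picture that a camera, given by its name, has taken for a name from the list of things; names that differ only in an ending like _2 or _b are one class to them, and where a whole thing is asked for, a point or a joint stands for the part that bears it (a point fixed in the world has none). Each returns a list of dicts, best first, with "score" (0 to 1); they miss things now and then, are a little off and sometimes report something else, mostly with a low value. They report only what shows in the picture. A call takes as long as a camera call.
- boxes_of(camera, target): "centre" ([column, row] in pixels, amid what is visible of it).
The state is a dict: "t": time; "qpos": joint angles; "qvel": joint speeds; "joint_torque": joint torques, N m; "ee_pos": TCP position; "orientation": TCP orientation; "ft_force": force on the tool from outside, world axes, zero at the start; "moment": the same for the moment, N m; "width": finger opening in mm; "grasp_force": force on a finger pad.
Only numpy, scipy, OpenCV 4.12 (cv2) and the standard library are available. Lean on these libraries where they do the work, as an engineer would, in place of code of your own. Each camera call takes 0.05 s, during which the arm holds its last target. There are 200 camera calls.

## Task

Put the stained samples away cold and dark: lift the amber hood off the chiller's round plate and stand it upright on the bench, then take every red-lidded dish out of the round pan and build one neat stack of them, flat and centred, on the plate, leaving the blue-lidded dish and the vials in the pan. When the stack is complete, set the hood back down over it, centred and flat on the plate, and after that turn the chiller's knob clockwise all the way to its stop to switch the cooling on. Leave the objective, the oil bottle and the slide box undisturbed.

Things in the scene. Friction and masses are not known exactly. Their poses are not given: they have to be found in the camera images.
- plate (a point): centre of the top of the chiller's round bare-aluminium cold plate (130 mm across, 4 mm proud of the housing), 45 mm above the bench; z up. The chiller is a fixed white low box, 42 mm high, that reaches from this point 85 mm along +x and -x, 90 mm along its own +y and 175 mm along its own -y; its control panel with a dark display and the knob lies on the -y part
- power_grip (a point): point to grip on the chiller's black knob, on its upright axis, 79 mm above the bench and 7 mm below the knob's top; the knob stands 130 mm along -y and 15 mm along -x of the plate's centre. Its grip is an upright bar, 42 mm long along this point's x axis, 14 mm thick along y and 32 mm high, of which 23 mm lie below this point, on a 44 mm disc; the bar turns with the knob
- power (a joint): turn of the chiller's knob, rad: 0 is off, it grows clockwise as seen from above, 1.4 is the on stop; light friction (0.04 N m), stays where it is left
- hood_knob (a point): centre of the black grip knob on top of the amber see-through hood: a short upright cylinder 28 mm across and 26 mm high, its top 129 mm above the hood's rim, on a thinner 13 mm stem above the hood's flat top. z up
- hood_rim (a point): centre of the open lower rim of the amber hood, a round cover open below, 100 mm across outside, 94 mm inside, 90 mm high (86 mm inside) without the knob, about 0.2 kg. It stands on the plate at the start; z points to its knob
- dish1_c (a point): centre of a closed, flat sample dish with a RED lid, 40 mm across, 13 mm high (this point is 6.5 mm above its underside), 22 g; z is its axis (either way up will do). Four to six red dishes are there; the rest are absent (None)
- dish2_c (a point): centre of a closed, flat sample dish with a RED lid, 40 mm across, 13 mm high (this point is 6.5 mm above its underside), 22 g; z is its axis (either way up will do). Four to six red dishes are there; the rest are absent (None)
- dish3_c (a point): centre of a closed, flat sample dish with a RED lid, 40 mm across, 13 mm high (this point is 6.5 mm above its underside), 22 g; z is its axis (either way up will do). Four to six red dishes are there; the rest are absent (None)
- dish4_c (a point): centre of a closed, flat sample dish with a RED lid, 40 mm across, 13 mm high (this point is 6.5 mm above its underside), 22 g; z is its axis (either way up will do). Four to six red dishes are there; the rest are absent (None)
- dish5_c (a point): centre of a closed, flat sample dish with a RED lid, 40 mm across, 13 mm high (this point is 6.5 mm above its underside), 22 g; z is its axis (either way up will do). Four to six red dishes are there; the rest are absent (None)
- dish6_c (a point): centre of a closed, flat sample dish with a RED lid, 40 mm across, 13 mm high (this point is 6.5 mm above its underside), 22 g; z is its axis (either way up will do). Four to six red dishes are there; the rest are absent (None)
- blank_c (a point): centre of a blank dish with a BLUE lid, same sizes as the red ones; it stays in the pan
- vial1_c (a point): centre of a small vial lying on its side, 12 mm thick and 48 mm long along its x axis, green or white cap at +x; it stays in the pan
- vial2_c (a point): centre of a small vial lying on its side, 12 mm thick and 48 mm long along its x axis, green or white cap at +x; it stays in the pan
- vial3_c (a point): centre of a small vial lying on its side, 12 mm thick and 48 mm long along its x axis, green or white cap at +x; it stays in the pan
- pan_floor (a point): centre of the inner floor of the round white pan, 4 mm above the bench; floor 236 mm across, walls 4 mm thick leaning slightly outwards, 256 mm across outside at the rim, which is 36 mm above the bench. The pan is fixed
- objective_c (a point): centre of a white microscope objective with a black grip ring and a brass band, standing upright, 34 mm across, 56 mm high; leave alone
- oil_c (a point): centre of a small amber immersion-oil bottle standing upright, 32 mm across, 68 mm high; leave alone
- slidebox_c (a point): centre of a blue slide box, 85 by 80 by 30 mm high; leave alone

How it is judged (in metres and radians):
On the way, in this order (a step that is already met when the one before it is completed fails the run):
1. the hood stands upright on the bench, clear of the plate and let go (horizontal distance between hood_rim and plate above 0.1 m and height (world z) of hood_rim below 0.01 m and angle between hood_rim's own z axis and vertical below 0.1 rad and contact force between the fingers and hood below 0.1 N), for 0.2 s.
2. every red dish lies flat in one centred stack on the plate, let go (horizontal distance between each of dish1_c, dish2_c, dish3_c, dish4_c, dish5_c, dish6_c and plate below 0.01 m and angle between the z axis of each of dish1_c, dish2_c, dish3_c, dish4_c, dish5_c, dish6_c and the z axis of plate, either way round below 0.1 rad and contact force between the fingers and dish1 below 0.1 N and linear speed of each of dish1, dish2, dish3, dish4, dish5, dish6 below 0.03 m/s and contact force between the fingers and dish2 below 0.1 N and contact force between the fingers and dish3 below 0.1 N and contact force between the fingers and dish4 below 0.1 N and contact force between the fingers and dish5 below 0.1 N and contact force between the fingers and dish6 below 0.1 N), for 0.3 s.
3. the hood is back over the stack, its rim down on the plate, let go (all of step 2 and horizontal distance between hood_rim and plate below 0.012 m and z of hood_rim in the frame of plate below 0.004 m and angle between hood_rim's own z axis and vertical below 0.05 rad and contact force between the fingers and hood below 0.1 N and linear speed of hood below 0.03 m/s), for 0.3 s.
4. the knob is turned to its on stop (value of joint power above 1.2 rad), for 0.2 s.
At the end, for the whole second after the job is handed in: All red dishes lie flat (within 0.10 rad) in one stack, each within 10 mm of the plate's centre; the hood stands over them with its rim flat on the plate, within 12 mm of its centre; the knob is turned beyond 1.2 rad; the blue dish and the vials are in the pan; everything is let go and at rest (all of step 3 and horizontal distance between each of blank_c, vial1_c, vial2_c, vial3_c and pan_floor below 0.122 m and height (world z) of each of blank_c, vial1_c, vial2_c, vial3_c below 0.045 m and value of joint power above 1.2 rad); the robot touches nothing.
It fails at once if the objective is knocked over or moved by more than 30 mm (distance of objective_c from where it was at the start of the episode above 0.03 m or angle between objective_c's own z axis and vertical above 0.4 rad).
It fails at once if the oil bottle is knocked over or moved by more than 30 mm (distance of oil_c from where it was at the start of the episode above 0.03 m or angle between oil_c's own z axis and vertical above 0.4 rad).
It fails at once if the slide box is knocked over or moved by more than 30 mm (distance of slidebox_c from where it was at the start of the episode above 0.03 m or angle between slidebox_c's own z axis and vertical above 0.4 rad).
Of dish1, dish2, dish3, dish4, dish5, dish6 only 4 to 6 are there at a start; the rules pass over those that are not, and their reading is None.
At some moment in a run one of dish1, dish2, dish3, dish4, dish5, dish6, blank may be knocked a few centimetres aside while the robot is not near it.
Once in a run the grip may slacken for a moment while it holds something.
It also fails if it takes over 210 s, if anything falls off the work surface, if the arm or the gripper's body presses on something with over 40 N, if the wrist force passes 120 N, or if a joint passes its speed limit or range.

## Working session

There is one attempt and no reset: what is moved stays moved. The work goes in short steps, Python scripts to look and compute and a shell command to move; the robot and the scene stay as the last step left them, time stands still between calls to the robot, and variables do not carry over. Pictures are saved under pics/ and viewed, at most 14 in all, crops included, and the job is handed in when it is done.

```bash
ls; mkdir -p pics
cat > h.py <<'E'
import numpy as np, cv2
from workcell import get_obs, cams, ticket, boxes_of, ctrl
def snap(n,f=None):
    im,d=cams.get_image(n)
    if f: cv2.imwrite('pics/'+f,im[:,:,::-1])
    return im,d
def ray(n,uv):
    c=cams.get_calibration(n);K=np.array(c['mtx'],float);R=np.array(c['R']);t=np.array(c['t']).ravel()
    p=cv2.undistortPoints(np.array(uv,float).reshape(-1,1,2),K,np.array(c['D'],float)).reshape(-1,2)
    dirs=np.c_[p,np.ones(len(p))]@R
    return -R.T@t,dirs
def atz(n,uv,z):
    o,d=ray(n,uv);return o+d*((z-o[2])/d[:,2])[:,None]
def cloud(n,dep):
    h,w=dep.shape;v,u=np.mgrid[:h,:w]
    o,d=ray(n,np.c_[u.ravel(),v.ravel()])
    return (o+d*dep.reshape(-1,1)).reshape(h,w,3)
E
python3 - <<'E'
from h import *
for n in('top','side'):
    im,d=snap(n,n+'0.png');P=cloud(n,d)
    c=cams.get_calibration(n);print(n,(-np.array(c['R']).T@np.array(c['t']).ravel()).round())
    for k in['plate','power_grip','hood_knob','dish1_c','blank_c','vial1_c','pan_floor','objective_c','oil_c','slidebox_c']:
        for b in boxes_of(n,k):
            u,v=np.round(b['centre']).astype(int)
            print(k,round(b['score'],2),(u,v),P[v,u].round())
E
```

```text
pics
top [ 426.   -7. 1139.]
plate 0.94 (np.int64(346), np.int64(241)) [ 509. -160.   43.]
power_grip 0.49 (np.int64(371), np.int64(250)) [ 480. -218.   89.]
hood_knob 0.64 (np.int64(326), np.int64(240)) [502. -93. 173.]
blank_c 0.7 (np.int64(192), np.int64(264)) [451. 272.  19.]
vial1_c 0.64 (np.int64(178), np.int64(234)) [537. 316.  13.]
pan_floor 0.75 (np.int64(198), np.int64(242)) [514. 259.   6.]
oil_c 0.46 (np.int64(255), np.int64(164)) [732.  90.  43.]
slidebox_c 0.98 (np.int64(411), np.int64(171)) [ 707. -356.   30.]
side [442. 881. 771.]
plate 0.71 (np.int64(322), np.int64(231)) [503. -43.  45.]
power_grip 0.26 (np.int64(325), np.int64(203)) [499. -45. 126.]
hood_knob 0.88 (np.int64(321), np.int64(199)) [508. -45. 136.]
blank_c 0.63 (np.int64(340), np.int64(350)) [438. 277.  16.]
vial1_c 0.74 (np.int64(324), np.int64(202)) [501. -45. 128.]
pan_floor 0.61 (np.int64(295), np.int64(333)) [529. 241.   7.]
objective_c 0.51 (np.int64(229), np.int64(206)) [ 752. -127.   36.]
oil_c 0.74 (np.int64(210), np.int64(264)) [738. 103.  40.]
oil_c 0.73 (np.int64(279), np.int64(335)) [558. 258.  16.]
slidebox_c 0.56 (np.int64(259), np.int64(170)) [ 711. -319.   33.]
```

View pics/top0.png

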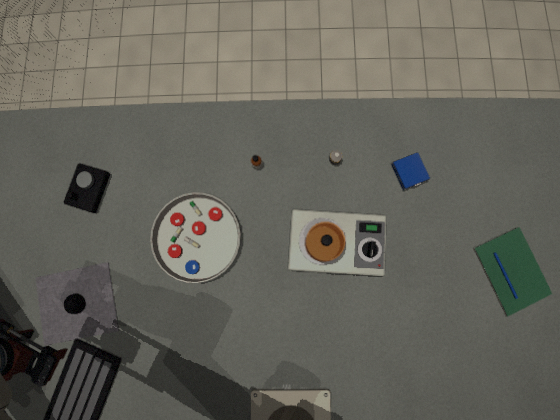

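View pics/side0.png

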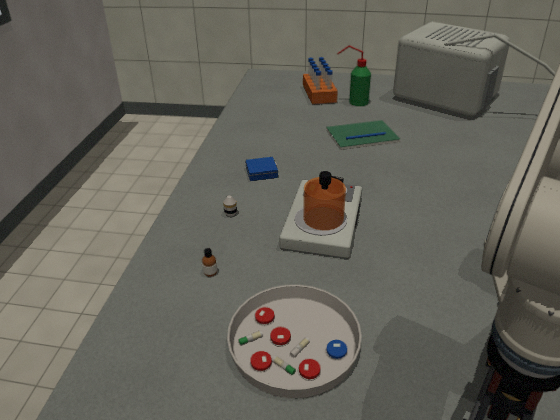

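The top view shows 4 red dishes, at (177,219), (216,214), (199,228) and (175,251). Blue is at (193,267), the hood knob at (326,241) and the chiller knob at (370,249). The side view also shows four reds, none of them hidden.

```bash
cat >> h.py <<'E'
def blobs(n,im,red=True,z=17.,amin=30):
    h=cv2.cvtColor(im,cv2.COLOR_RGB2HSV).astype(int)
    m=((h[...,1]>140)&(h[...,2]>70)&((h[...,0]<6)|(h[...,0]>172))) if red else ((h[...,1]>120)&(h[...,0]>100)&(h[...,0]<125)&(h[...,2]>60))
    out=[]
    for c in cv2.findContours(m.astype(np.uint8),cv2.RETR_EXTERNAL,cv2.CHAIN_APPROX_NONE)[0]:
        if cv2.contourArea(c)<amin: continue
        w=atz(n,c.reshape(-1,2),z)[:,:2].astype(np.float32)
        cc,r=cv2.minEnclosingCircle(w); px=c.reshape(-1,2).mean(0)
        out.append((px.round(),np.round(cc,1),round(r,1)))
    return out
def chiller(n,im,d):
    P=cloud(n,d);m=(abs(P[...,2]-42)<6)&(P[...,1]<50)&(P[...,1]>-320)&(P[...,0]>380)&(P[...,0]<630)
    p=P[m][:,:2].astype(np.float32);return cv2.minAreaRect(p),np.median(P[m][:,2])
E
python3 - <<'E'
from h import *
for n in('top','side'):
    im,d=snap(n)
    for b in blobs(n,im): print(n,'red',*b)
    for b in blobs(n,im,False): print(n,'blue',*b)
    P=cloud(n,d)
    print(chiller(n,im,d))
    # dark hood knob
    for nm,(x0,x1,y0,y1,z0,z1) in dict(hoodknob=(440,570,-160,-30,155,185),pknob=(420,560,-290,-180,76,95),knobdisc=(420,560,-290,-180,50,70),hood=(440,570,-160,-30,125,145)).items():
        m=(P[...,0]>x0)&(P[...,0]<x1)&(P[...,1]>y0)&(P[...,1]<y1)&(P[...,2]>z0)&(P[...,2]<z1)
        q=P[m]
        if len(q)>4: print(nm,len(q),np.median(q,0).round(1),cv2.minAreaRect(q[:,:2].astype(np.float32)))
    # pan rim
    m=(abs(P[...,2]-36)<4)&(abs(P[...,1]-259)<150)&(abs(P[...,0]-514)<150);q=P[m]
    print('pan',cv2.minEnclosingCircle(q[:,:2].astype(np.float32)))
E
```

```text
top red [174. 251.] [489.3 324. ] 19.1
top red [198. 228.] [554.1 255.8] 19.4
top red [177. 219.] [579.8 320. ] 19.7
top red [215. 214.] [593.7 208.4] 19.2
top blue [192. 267.] [443.3 272.8] 19.5
top blue [505. 275.] [ 405.1 -611.1] 69.2
top blue [411. 170.] [ 714.8 -360.3] 56.2
(((507.3650817871094, -136.55181884765625), (266.4384765625, 170.5311279296875), 85.43336486816406), np.float64(42.1195186284757))
hoodknob 106 [504.  -93.4 173.2] ((503.82275390625, -93.4449462890625), (24.58838653564453, 25.799612045288086), 87.4945297241211)
pknob 93 [ 485.7 -221.5   85.1] ((485.0396423339844, -222.18106079101562), (14.915618896484375, 40.93784713745117), 80.5544204711914)
knobdisc 142 [ 485.1 -213.6   54.8] ((491.0569152832031, -230.5733184814453), (60.62834167480469, 83.30561065673828), 50.03757858276367)
hood 1123 [502.7 -93.1 134.7] ((504.1947937011719, -94.39386749267578), (96.30349731445312, 98.85721588134766), 88.64876556396484)
pan ((525.9608154296875, 262.80242919921875), 128.5553741455078)
side red [309. 368.] [490.  327.2] 21.3
side red [260. 361.] [581.9 322.7] 21.7
side red [280. 335.] [556.4 259.4] 21.5
side red [264. 315.] [595.1 212.3] 21.3
side red [361.  60.] [  443.8 -1387.7] 79.8
side blue [336. 348.] [445.8 275.1] 21.2
side blue [261. 165.] [ 715.5 -372.9] 58.7
side blue [365. 135.] [ 409.2 -615.5] 69.8
(((508.28009033203125, -134.49656677246094), (265.4007568359375, 169.6183624267578), 85.4516830444336), np.float64(42.25427832713592))
hoodknob 133 [505.3 -87.2 170.5] ((504.96087646484375, -92.1839599609375), (25.938005447387695, 28.35157012939453), 20.070186614990234)
pknob 32 [ 477.1 -221.4   85.8] ((482.0009460449219, -223.906005859375), (17.46095848083496, 33.199398040771484), 76.33272552490234)
hood 804 [503.2 -82.  134.8] ((504.3280029296875, -93.98486328125), (97.46047973632812, 99.16930389404297), 7.497983932495117)
pan ((529.3226928710938, 260.92816162109375), 129.34275817871094)
```

Run:
```python
from h import *
from scipy.spatial.transform import Rotation as R
o=get_obs();M=R.from_rotvec(o['orientation']).as_matrix()
print(o['t'],o['ee_pos'],M.round(3),o['width'],o['ft_force'],ctrl.tcp_to_grasp)
print('tool y angle deg',np.degrees(np.arctan2(M[1,1],M[0,1])))
```

```text
1.2 [264.34724246 566.32825689 222.67157766] [[-0.906  0.423 -0.   ]
 [ 0.423  0.906  0.   ]
 [ 0.     0.    -1.   ]] 87.50867485910965 [0.17260972 0.00959043 0.65663498] 18.700000000000003
tool y angle deg 64.97327043099543
```

```bash
python3 -m creep '[0.24,-0.66,0.02,0.356,0.24,-0.66,0.02,0.356,0.24,-0.66,0.02,0.356,0.24,-0.66,0.02,0.356,0.24,-0.66,0.02,0.356,0.24,-0.66,0.02,0.356,0.24,-0.66,0.02,0.356,0.24,-0.66,0.02,0.356,0.24,-0.66,0.02,0.356,0.24,-0.66,0.02,0.356]' 1
```

```text
t: 2.03
ee_pos: [407.0, 173.1, 234.9]
orientation: [0.126, 3.138, 0.001]
ft_force: [1.1, 0.0, 1.1]
width: 88.1
grasp_force: 0.0
```

```bash
python3 -m creep '[0.097,-0.266,0,0,0.097,-0.266,0,0,0.097,-0.266,0,0,0.097,-0.266,0,0,0.097,-0.266,0,0,0.097,-0.266,0,0,0.097,-0.266,0,0,0.097,-0.266,0,0,0.097,-0.266,0,0,0.097,-0.266,0,0]'
```

```text
t: 2.87
ee_pos: [503.2, -90.9, 234.3]
orientation: [-0.128, -3.138, -0.001]
ft_force: [-0.0, 0.3, -0.2]
width: 87.9
grasp_force: 0.0
```

```bash
python3 -m creep '[0.001,-0.0025,-0.03,0,0.001,-0.0025,-0.06,0,0.001,-0.0025,-0.08,0,0.001,-0.0025,-0.089,0,0.001,-0.0025,-0.089,0,0.001,-0.0025,-0.089,0]' && python3 -m creep '[0,0,0,0,0,0,0,0,0,0,0,0,0,0,0,0,0,0,0,0,0,0,0,0,0,0,0,0,0,0,0,0]' 0
```

```text
t: 3.37
ee_pos: [504.8, -92.7, 145.9]
orientation: [-0.125, -3.139, -0.0]
ft_force: [0.2, -0.9, 0.4]
width: 87.8
grasp_force: 0.0
t: 4.03
ee_pos: [504.7, -93.7, 145.5]
orientation: [-0.127, -3.139, -0.0]
ft_force: [-0.1, -0.0, 0.8]
width: 38.3
grasp_force: 0.0
```

```bash
python3 -m creep '[0,0,0.04,0,0,0,0.08,0,0,0,0.11,0,0,0,0.12,0,0,0,0.12,0,0,0,0.12,0]'
```

```text
t: 4.53
ee_pos: [504.4, -93.6, 265.0]
orientation: [-0.127, -3.139, 0.0]
ft_force: [-0.4, 0.1, -0.1]
width: 0.9
grasp_force: 0.0
```

The fingers needed longer to close (about 1.2 s), so the arm went up empty. I'll check that the hood hasn't moved and repeat.

```bash
python3 -m creep '[0,0,0,0,0,0,0,0,0,0,0,0,0,0,0,0,0,0,0,0,0,0,0,0,0,0,0,0,0,0,0,0,0,0,0,0,0,0,0,0]' 0.7
python3 - <<'E'
from h import *
im,d=snap('side');P=cloud('side',d)
for z0,z1,nm in((125,145,'hood'),(155,185,'knob')):
    m=(abs(P[...,0]-505)<65)&(abs(P[...,1]+93)<65)&(P[...,2]>z0)&(P[...,2]<z1);q=P[m];print(nm,len(q),cv2.minAreaRect(q[:,:2].astype(np.float32)))
print(get_obs()['width'])
E
```

```text
t: 5.37
ee_pos: [504.7, -93.6, 265.6]
orientation: [0.127, 3.139, -0.0]
ft_force: [-0.8, -0.5, 0.4]
width: 60.8
grasp_force: 0.0
hood 803 ((504.5264892578125, -93.57302856445312), (97.29974365234375, 98.0893325805664), 5.6061577796936035)
knob 135 ((505.4239807128906, -93.19419860839844), (27.693458557128906, 26.319591522216797), 87.017822265625)
61.28145334296497
```

```bash
python3 -m creep '[0,0,-0.04,0,0,0,-0.08,0,0,0,-0.11,0,0,0,-0.12,0,0,0,-0.12,0,0,0,-0.12,0]' && python3 -m creep '[0,0,0,0,0,0,0,0,0,0,0,0,0,0,0,0,0,0,0,0,0,0,0,0,0,0,0,0,0,0,0,0]' 0
```

```text
t: 5.92
ee_pos: [505.2, -93.7, 146.1]
orientation: [0.127, 3.139, -0.0]
ft_force: [1.2, 0.7, 0.7]
width: 61.5
grasp_force: 0.0
t: 6.58
ee_pos: [505.1, -93.8, 146.0]
orientation: [0.127, 3.138, -0.001]
ft_force: [-0.9, -2.4, 4.5]
width: 27.4
grasp_force: 30.0
```

```bash
python3 -m creep '[0,0,0.03,0,0,0,0.06,0,0,0,0.09,0,0,0,0.09,0]' && python3 -m creep '[-0.003,-0.03,0,0,-0.006,-0.06,0,0,-0.009,-0.1,0,0,-0.012,-0.14,0,0,-0.015,-0.18,0,0,-0.018,-0.22,0,0,-0.022,-0.26,0,0,-0.025,-0.29,0,0,-0.025,-0.306,0,0,-0.025,-0.306,0,0]' && python3 -m creep '[0,0,-0.03,0,0,0,-0.06,0,0,0,-0.09,0,0,0,-0.11,0,0,0,-0.125,0,0,0,-0.125,0]'
```

```text
t: 6.92
ee_pos: [507.5, -94.1, 240.3]
orientation: [0.127, 3.131, -0.002]
ft_force: [1.5, -0.3, -1.0]
width: 27.6
grasp_force: 30.0
t: 7.75
ee_pos: [478.9, -402.2, 233.8]
orientation: [-0.132, -3.138, -0.001]
ft_force: [1.0, 0.4, -2.2]
width: 27.6
grasp_force: 30.0
t: 8.25
ee_pos: [477.7, -396.0, 106.2]
orientation: [-0.125, -3.133, -0.009]
ft_force: [-0.7, -0.3, -2.6]
width: 27.4
grasp_force: 30.0
```

```bash
python3 -m creep '[0,0,0,0,0,0,-0.004,0,0,0,-0.008,0,0,0,-0.008,0,0,0,-0.008,0]'
```

```text
t: 8.67
ee_pos: [479.9, -399.7, 103.1]
orientation: [0.127, 3.138, -0.001]
ft_force: [-0.8, 0.1, -2.3]
width: 27.5
grasp_force: 30.0
```

```bash
python3 -m creep '[0,0,-0.001,0,0,0,-0.002,0,0,0,-0.003,0,0,0,-0.003,0]'
python3 - <<'E'
from h import *
im,d=snap('side','side1.png')
E
```

```text
t: 9.0
ee_pos: [480.1, -400.4, 100.9]
orientation: [0.127, 3.138, -0.002]
ft_force: [-1.9, 0.7, 6.8]
width: 27.3
grasp_force: 30.0
```

```bash
python3 -m creep '[0,0,0,0,0,0,0,0,0,0,0,0,0,0,0,0,0,0,0,0,0,0,0,0,0,0,0,0,0,0,0,0]' 0.7 && python3 -m creep '[0,0,0.04,0,0,0,0.08,0,0,0,0.12,0,0,0,0.14,0,0,0,0.14,0]'
python3 - <<'E'
from h import *
for n in('top','side'):
    im,d=snap(n,n+'2.png');P=cloud(n,d)
    print(n,chiller(n,im,d))
    for z0,z1,nm in((84,96,'hood'),(115,135,'knob')):
        m=(abs(P[...,0]-480)<70)&(abs(P[...,1]+400)<70)&(P[...,2]>z0)&(P[...,2]<z1);q=P[m];print(nm,len(q),cv2.minAreaRect(q[:,:2].astype(np.float32)),np.median(q[:,2]))
    for b in blobs(n,im): print('red',*b[1:])
E
```

```text
t: 9.72
ee_pos: [479.7, -399.5, 99.5]
orientation: [-0.127, -3.139, -0.0]
ft_force: [0.1, -0.4, 0.4]
width: 61.5
grasp_force: 0.0
t: 10.13
ee_pos: [482.0, -401.6, 245.5]
orientation: [0.126, 3.131, -0.009]
ft_force: [-0.3, 0.7, -0.1]
width: 61.5
grasp_force: 0.0
top (((507.5917663574219, -136.09991455078125), (266.2689208984375, 170.3142852783203), 85.20796966552734), np.float64(42.65871177686972))
hood 763 ((475.0953674316406, -391.578857421875), (98.8758316040039, 78.1886978149414), 23.203554153442383) 89.27375588701216
knob 47 ((478.2581481933594, -391.6787414550781), (10.783221244812012, 25.963647842407227), 88.74666595458984) 126.05681839961608
red [489.3 324. ] 19.1
red [553.7 256. ] 19.6
red [579.8 320. ] 19.7
red [593.7 208.4] 19.2
side (((508.51153564453125, -135.27337646484375), (269.7051086425781, 170.0318145751953), 85.38907623291016), np.float64(43.141972046913565))
hood 445 ((479.9582214355469, -397.92022705078125), (96.74564361572266, 99.048095703125), 0.9956571459770203) 90.60033718273212
knob 76 ((479.2852478027344, -399.25433349609375), (29.868818283081055, 25.832754135131836), 78.07343292236328) 127.0446444149581
red [490.1 327.2] 21.4
red [581.9 322.7] 21.7
red [556.3 259.4] 21.5
red [594.9 212.6] 21.5
```

View pics/top2.png

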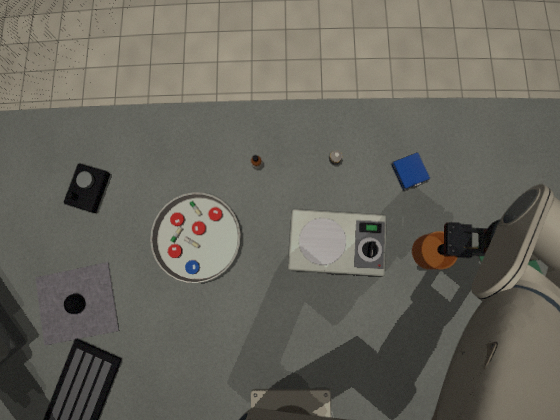

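The hood is upright on the bench at image (437,251), the plate is bare at (322,241), and the pan is unchanged. Next I'll plan the finger angles and refine the plate centre.

```bash
cat > plan.py <<'E'
from h import *
def plan(dishes,P,half=30,skip=None):
    Q=P[(P[...,2]>10)&(P[...,2]<60)&(abs(P[...,0]-526)<135)&(abs(P[...,1]-262)<135)][:,:2]
    for c in dishes:
        q=Q-c; q=q[np.hypot(*q.T)>24]; r=[]
        for a in range(0,180,5):
            t=np.radians(a);u=q@[np.cos(t),np.sin(t)];v=q@[-np.sin(t),np.cos(t)]
            # box-distance to both fingers
            d=np.hypot(np.maximum(abs(abs(u)-half-7)-8,0),np.maximum(abs(v)-11,0)).min()
            r.append((round(d,1),a))
        print(c,sorted(r)[::-1][:8])
E
python3 - <<'E'
from plan import *
im,d=snap('top');P=cloud('top',d)
print('floor noise',P[235:245,205:220,2].std(),np.median(P[235:245,205:220,2]))
plan([(489.5,324.5),(554,256.5),(580,320.5),(594,209)],P)
for n,s in(('top',1),('side',1)):
    im,d=snap(n);P=cloud(n,d)
    g=cv2.cvtColor(im,cv2.COLOR_RGB2GRAY).astype(float)
    # warp to bird's-eye at z=45, 1 px = 0.5 mm, centred (511,-93)
    yy,xx=np.mgrid[-100:100.5:0.5,-100:100.5:0.5];
    c=cams.get_calibration(n);X=np.c_[xx.ravel()+511,yy.ravel()-93,np.full(xx.size,45.)]
    uv=cv2.projectPoints(X,cv2.Rodrigues(np.array(c['R'],float))[0],np.array(c['t'],float),np.array(c['mtx'],float),np.array(c['D'],float))[0].reshape(xx.shape+(2,)).astype(np.float32)
    w=cv2.remap(im,uv[...,0],uv[...,1],cv2.INTER_LINEAR);cv2.imwrite(f'pics/w_{n}.png',w[:,:,::-1])
    g=cv2.GaussianBlur(cv2.cvtColor(w,cv2.COLOR_RGB2GRAY),(0,0),2).astype(float)
    gx=cv2.Sobel(g,-1,1,0);gy=cv2.Sobel(g,-1,0,1);G=np.hypot(gx,gy)
    t=np.radians(np.arange(0,360,2));best=[]
    for r in(124,127,130,133):
      for cx in range(170,231,1):
        for cy in range(170,231,1):
            u=(cx+r*np.cos(t)).astype(int).clip(0,400);v=(cy+r*np.sin(t)).astype(int).clip(0,400)
            best.append((np.minimum(G[v,u],40).mean(),r/2,511+(cx-200)/2,-93+(cy-200)/2))
    print(n,sorted(best)[::-1][:3])
cv2.imwrite('pics/w.png',np.hstack([cv2.imread('pics/w_top.png'),cv2.imread('pics/w_side.png')])[:,:800])
E
```

```text
floor noise 92.42415347158676 3.644384082831266
(489.5, 324.5) [(np.float64(5.6), 75), (np.float64(4.8), 50), (np.float64(4.6), 70), (np.float64(4.5), 55), (np.float64(4.0), 65), (np.float64(3.9), 80), (np.float64(3.9), 60), (np.float64(2.9), 85)]
(554, 256.5) [(np.float64(8.8), 35), (np.float64(7.4), 40), (np.float64(6.1), 45), (np.float64(5.6), 50), (np.float64(5.4), 65), (np.float64(5.2), 90), (np.float64(4.9), 30), (np.float64(4.8), 95)]
(580, 320.5) [(np.float64(5.3), 110), (np.float64(5.0), 115), (np.float64(2.4), 120), (np.float64(2.0), 105), (np.float64(0.4), 95), (np.float64(0.2), 100), (np.float64(0.0), 175), (np.float64(0.0), 170)]
(594, 209) [(np.float64(7.8), 50), (np.float64(7.6), 45), (np.float64(4.8), 40), (np.float64(4.4), 55), (np.float64(3.8), 35), (np.float64(2.9), 60), (np.float64(1.0), 30), (np.float64(0.0), 175)]
top [(np.float64(11.177495434358756), 65.0, 513.0, -93.5), (np.float64(11.085748590616777), 65.0, 513.0, -94.0), (np.float64(11.06416756438283), 65.0, 513.5, -94.0)]
side [(np.float64(20.5788723813689), 65.0, 512.0, -90.5), (np.float64(20.4107574948974), 65.0, 512.0, -91.0), (np.float64(20.30074619575767), 65.0, 512.5, -90.5)]
```

```bash
python3 -m creep '[0,0.33,0.0,0,0,0.33,0.0,0,0,0.33,0.0,0,0,0.33,0.0,0,0,0.33,0.0,0,0,0.33,0.0,0,0,0.33,0.0,0,0,0.33,0,0,0,0.33,0,0,0,0.33,0,0]' 0.7
```

```text
t: 11.22
ee_pos: [478.9, -67.7, 238.3]
orientation: [-0.12, -3.137, -0.0]
ft_force: [-0.8, -1.0, -1.0]
width: 61.5
grasp_force: 0.0
```

View pics/w.png

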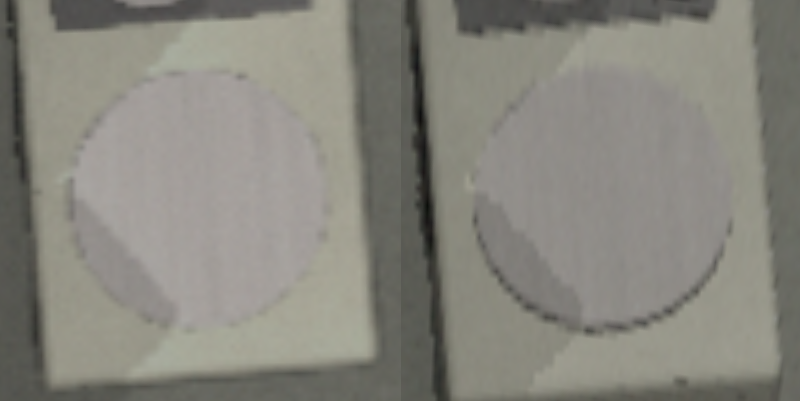

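The warped views show the plate circle centred at about (511,-93). I'll take dish D first, at finger angle 48°.

```bash
python3 -m creep '[0.115,0.276,-0.13,-0.65,0.115,0.276,-0.13,-0.65,0.115,0.276,-0.13,-0.65,0.115,0.276,-0.13,-0.65,0.115,0.276,-0.13,-0.65,0.115,0.276,-0.13,-0.65,0.115,0.276,-0.13,-0.65,0.115,0.276,-0.13,-0.65,0.115,0.276,-0.13,-0.65,0.115,0.276,-0.13,-0.65]' 0.7
python3 - <<'E'
from h import *
im,d=snap('top')
for b in blobs('top',im): print('red',*b[1:])
o=get_obs();print(o['ee_pos'],o['orientation'])
E
```

```text
t: 12.05
ee_pos: [594.5, 206.4, 106.8]
orientation: [-1.12, -2.932, 0.004]
ft_force: [-0.7, -0.2, 0.4]
width: 61.6
grasp_force: 0.0
[594.2793498  205.22604099 107.80497903] [-1.12149385 -2.93228519  0.00354495]
```

```bash
python3 -m creep '[0,0.0035,-0.03,0,0,0.0035,-0.06,0,0,0.0035,-0.08,0,0,0.0035,-0.092,0,0,0.0035,-0.1,0,0,0.0035,-0.1,0]' && python3 -m creep '[0,0,0,0,0,0,0,0,0,0,0,0,0,0,0,0,0,0,0,0,0,0,0,0]' 0
```

```text
t: 12.6
ee_pos: [594.2, 208.3, 8.7]
orientation: [-1.124, -2.932, 0.002]
ft_force: [0.1, 0.4, 0.1]
width: 61.3
grasp_force: 0.0
t: 13.1
ee_pos: [595.5, 210.1, 10.8]
orientation: [1.122, 2.933, 0.002]
ft_force: [-0.5, -1.6, 6.8]
width: 38.9
grasp_force: 30.0
```

```bash
python3 -m creep '[0,0,0.03,0,0,0,0.06,0,0,0,0.1,0,-0.01,-0.035,0.11,0,-0.02,-0.07,0.11,0,-0.03,-0.11,0.11,0,-0.04,-0.15,0.11,0,-0.05,-0.19,0.11,0,-0.062,-0.23,0.11,0,-0.074,-0.265,0.11,0]' && python3 -m creep '[-0.009,-0.037,0,0,-0.009,-0.037,0,0,-0.009,-0.037,-0.03,0,-0.009,-0.037,-0.045,0,-0.009,-0.037,-0.045,0,-0.009,-0.037,-0.045,0]'
```

```text
t: 13.93
ee_pos: [520.0, -57.0, 119.9]
orientation: [1.122, 2.934, 0.0]
ft_force: [0.1, 0.2, -0.4]
width: 38.7
grasp_force: 30.0
t: 14.43
ee_pos: [511.3, -91.6, 74.2]
orientation: [-1.121, -2.933, 0.0]
ft_force: [-0.4, 0.5, -0.4]
width: 38.8
grasp_force: 30.0
```

```bash
python3 -m creep '[0,-0.0015,-0.01,0,0,-0.0015,-0.017,0,0,-0.0015,-0.02,0,0,-0.0015,-0.022,0,0,-0.0015,-0.022,0,0,-0.0015,-0.022,0]'
```

```text
t: 14.93
ee_pos: [511.8, -93.5, 52.6]
orientation: [1.122, 2.934, -0.0]
ft_force: [-0.0, 0.3, 0.1]
width: 38.6
grasp_force: 30.0
```

```bash
python3 -m creep '[0,0,-0.0015,0,0,0,-0.0025,0,0,0,-0.0035,0,0,0,-0.0035,0]'; python3 -m creep '[0,0,0,0,0,0,0,0,0,0,0,0,0,0,0,0]' 0.62;  python3 -m creep '[0,0,0.04,0,0,0,0.07,0,0,0,0.08,0,0.014,0.05,0.08,0,0.028,0.1,0.08,0,0.028,0.14,0.08,0,0.028,0.18,0.08,0,0.028,0.18,0.08,0]'
python3 - <<'E'
from h import *
for n in('top','side'):
    im,d=snap(n,n+'3.png')
    for b in blobs(n,im,z=58 ): print(n,'stack' if b[1][1]<0 else '',*b)
    for b in blobs(n,im ): print(n,*b[1:])
E
```

```text
t: 15.27
ee_pos: [512.2, -93.7, 51.5]
orientation: [1.122, 2.933, 0.0]
ft_force: [-8.3, 1.7, 28.4]
width: 39.1
grasp_force: 30.0
t: 15.6
ee_pos: [511.7, -93.6, 49.0]
orientation: [-1.123, -2.934, 0.0]
ft_force: [0.9, 0.1, -0.6]
width: 54.4
grasp_force: 0.0
t: 16.27
ee_pos: [539.6, 90.3, 128.5]
orientation: [-1.12, -2.935, -0.001]
ft_force: [0.2, 0.0, 1.1]
width: 54.5
grasp_force: 0.0
top  [174. 251.] [486.4 311.9] 18.8
top stack [323. 240.] [510.4 -94.3] 18.8
top  [177. 219.] [574.2 308.1] 19.0
top [488.7 324. ] 19.5
top [513.6 -97.6] 19.5
top [579.8 320. ] 19.7
side  [309. 369.] [487.8 357.3] 20.3
side  [261. 360.] [574.3 353. ] 20.5
side  [280. 336.] [550.1 293.2] 20.3
side stack [322. 215.] [512.4 -91. ] 23.7
side [490.4 327.2] 21.5
side [581.9 322.7] 21.7
side [556.3 259.4] 21.5
side [ 516.4 -146.9] 25.0
```

```bash
python3 -m creep '[0.004,0.04,0,-0.1,0.008,0.08,0,-0.2,0.0145,0.12,0,-0.2,0.0145,0.16,0,-0.2,0.0145,0.1665,-0.02,-0.2,0.0145,0.1665,-0.055,-0.2,0.0145,0.1665,-0.09,-0.2,0.0145,0.1665,-0.11,-0.2,0.0145,0.1665,-0.1195,-0.2,0.0145,0.1665,-0.1195,-0.2]' 0.66 && python3 -m creep '[0,0,0,0,0,0,0,0]'
```

```text
t: 17.2
ee_pos: [552.7, 251.0, 6.9]
orientation: [-1.41, -2.804, 0.006]
ft_force: [-0.8, 0.4, 0.6]
width: 57.8
grasp_force: 0.0
t: 17.37
ee_pos: [555.4, 252.8, 10.9]
orientation: [1.41, 2.806, 0.003]
ft_force: [-0.5, -0.1, 0.8]
width: 58.2
grasp_force: 0.0
```

```bash
python3 -m creep '[0,0,0,0,0,0.002,-0.001,0,0,0.002,-0.001,0]' && python3 -m creep '[0,0,0,0,0,0,0,0,0,0,0,0,0,0,0,0,0,0,0,0,0,0,0,0]' 0
```

```text
t: 17.62
ee_pos: [554.9, 255.4, 9.6]
orientation: [1.409, 2.806, 0.002]
ft_force: [0.4, -0.4, 0.3]
width: 58.2
grasp_force: 0.0
t: 18.12
ee_pos: [554.3, 255.0, 8.7]
orientation: [1.41, 2.807, 0.0]
ft_force: [-1.0, -0.1, 2.7]
width: 39.1
grasp_force: 30.0
```

```bash
python3 -m creep '[0,0,0.03,0,0,0,0.065,0,0,0,0.1,0,-0.004,-0.035,0.11,0,-0.009,-0.07,0.11,0,-0.014,-0.11,0.11,0,-0.019,-0.15,0.11,0,-0.024,-0.19,0.11,0,-0.029,-0.23,0.11,0,-0.034,-0.27,0.11,0]' && python3 -m creep '[-0.005,-0.04,0,0,-0.0095,-0.0785,0,0,-0.0095,-0.0785,-0.01,0,-0.0095,-0.0785,-0.035,0,-0.0095,-0.0785,-0.045,0,-0.0095,-0.0785,-0.05,0,-0.0095,-0.0785,-0.05,0,-0.0095,-0.0785,-0.05,0]'
```

```text
t: 18.95
ee_pos: [519.5, -16.8, 118.5]
orientation: [-1.409, -2.808, 0.0]
ft_force: [1.6, -0.3, -0.9]
width: 39.1
grasp_force: 30.0
t: 19.62
ee_pos: [510.8, -92.9, 68.5]
orientation: [-1.408, -2.808, 0.0]
ft_force: [-0.9, 0.5, -0.1]
width: 39.3
grasp_force: 30.0
```

Contact is expected at TCP z ≈ 64.5.

```bash
python3 -m creep '[0,0,-0.002,0,0,0,-0.003,0,0,0,-0.004,0,0,0,-0.0045,0,0,0,-0.0045,0]'
```

```text
t: 20.03
ee_pos: [510.8, -93.5, 64.2]
orientation: [1.409, 2.807, 0.0]
ft_force: [1.3, 1.0, 0.5]
width: 39.5
grasp_force: 30.0
```

```bash
python3 -m creep '[0,0,-0.001,0,0,0,-0.001,0]'; python3 -m creep '[0,0,-0.001,0,0,0,-0.001,0]'
```

```text
t: 20.2
ee_pos: [510.7, -93.6, 63.0]
orientation: [1.41, 2.807, 0.0]
ft_force: [0.2, 0.2, -0.9]
width: 39.0
grasp_force: 30.0
t: 20.37
ee_pos: [510.8, -93.6, 62.8]
orientation: [1.41, 2.807, 0.0]
ft_force: [-2.9, 0.9, 11.1]
width: 39.4
grasp_force: 30.0
```

```bash
python3 -m creep '[0,0,0,0,0,0,0,0,0,0,0,0,0,0,0,0]' 0.62;  python3 -m creep '[0,0,0.04,0,0,0,0.06,0.1,0.01,0.04,0.06,0.22,0.02,0.08,0.06,0.34,0.03,0.12,0.06,0.46,0.035,0.16,0.06,0.58,0.04,0.2,0.06,0.7,0.04,0.24,0.06,0.82,0.05,0.27,0.06,0.94,0.05,0.27,0.06,1.06]'
python3 - <<'E'
from h import *
for n in('top','side'):
    im,d=snap(n,n+'4.png')
    for b in blobs(n,im,z=71 ):
      if b[1][1]<0: print(n,'stack',*b)
    for b in blobs(n,im ): print(n,*b[1:])
E
```

```text
t: 20.7
ee_pos: [510.7, -93.6, 61.9]
orientation: [-1.41, -2.807, 0.0]
ft_force: [-0.1, 0.3, -0.1]
width: 54.2
grasp_force: 0.0
t: 21.53
ee_pos: [562.2, 181.7, 122.3]
orientation: [-0.218, 3.131, 0.002]
ft_force: [0.2, -0.9, -0.0]
width: 54.3
grasp_force: 0.0
top stack [323. 241.] [508.1 -93.5] 19.5
top [512.2 -97.8] 20.5
side stack [320. 214.] [512.6 -81.6] 31.8
side [490.4 327.2] 21.5
side [581.9 322.7] 21.7
side [ 518.1 -155.8] 34.3
```

```bash
python3 -m creep '[0.005,0.04,0,0.12,0.01,0.08,0,0.24,0.018,0.12,0,0.24,0.018,0.139,0,0.24,0.018,0.139,-0.02,0.24,0.018,0.139,-0.055,0.24,0.018,0.139,-0.085,0.24,0.018,0.139,-0.105,0.24,0.018,0.139,-0.112,0.24,0.018,0.139,-0.113,0.24]' 0.66 && python3 -m creep '[0,0,0,0,0,0,0,0,0,0,0,0]'
```

```text
t: 22.47
ee_pos: [577.4, 313.7, 7.0]
orientation: [0.57, -3.085, 0.002]
ft_force: [0.2, -0.7, -0.1]
width: 57.9
grasp_force: 0.0
t: 22.72
ee_pos: [579.9, 315.7, 10.8]
orientation: [-0.574, 3.086, 0.001]
ft_force: [-0.4, 0.8, -0.4]
width: 58.0
grasp_force: 0.0
```

```bash
python3 -m creep '[0,0.002,-0.001,0,0,0.004,-0.002,0,0,0.004,-0.002,0]' && python3 -m creep '[0,0,0,0,0,0,0,0,0,0,0,0,0,0,0,0,0,0,0,0,0,0,0,0]' 0
```

```text
t: 22.97
ee_pos: [579.0, 320.0, 7.6]
orientation: [-0.577, 3.087, 0.001]
ft_force: [0.9, 0.2, 0.2]
width: 57.7
grasp_force: 0.0
t: 23.47
ee_pos: [578.7, 319.4, 7.0]
orientation: [0.577, -3.088, -0.0]
ft_force: [-1.0, 0.2, 0.2]
width: 39.2
grasp_force: 30.0
```

```bash
python3 -m creep '[0,0,0.03,0,0,0,0.065,0,0,0,0.1,0,-0.006,-0.035,0.11,0,-0.012,-0.07,0.11,0,-0.018,-0.11,0.11,0,-0.024,-0.15,0.11,0,-0.031,-0.19,0.11,0,-0.038,-0.23,0.11,0,-0.045,-0.27,0.11,0]' && python3 -m creep '[-0.006,-0.04,0,0,-0.012,-0.08,0,0,-0.018,-0.12,0,0,-0.0235,-0.143,0,0,-0.0235,-0.143,-0.01,0,-0.0235,-0.143,-0.025,0,-0.0235,-0.143,-0.035,0,-0.0235,-0.143,-0.038,0,-0.0235,-0.143,-0.038,0,-0.0235,-0.143,-0.038,0]'
```

```text
t: 24.3
ee_pos: [533.0, 47.7, 117.2]
orientation: [-0.577, 3.088, -0.0]
ft_force: [0.8, -0.2, -0.4]
width: 39.5
grasp_force: 30.0
t: 25.13
ee_pos: [510.3, -92.9, 78.9]
orientation: [0.578, -3.087, -0.0]
ft_force: [-0.2, -0.0, 0.5]
width: 39.2
grasp_force: 30.0
```

```bash
python3 -m creep '[0.0005,0,-0.001,0,0.0005,0,-0.002,0,0.0005,0,-0.003,0,0.0005,0,-0.003,0]';python3 -m creep '[0,0,-0.001,0,0,0,-0.001,0]'
```

```text
t: 25.47
ee_pos: [510.8, -93.5, 76.2]
orientation: [-0.577, 3.088, -0.0]
ft_force: [-0.5, -0.4, 0.3]
width: 39.3
grasp_force: 30.0
t: 25.63
ee_pos: [510.7, -93.6, 75.0]
orientation: [-0.577, 3.088, -0.0]
ft_force: [-0.2, 0.1, 0.7]
width: 39.5
grasp_force: 30.0
```

```bash
python3 -m creep '[0,0,-0.001,0,0,0,-0.001,0]';python3 -m creep '[0,0,-0.001,0,0,0,-0.001,0]'
```

```text
t: 25.8
ee_pos: [510.8, -93.7, 74.0]
orientation: [-0.576, 3.088, -0.0]
ft_force: [-0.6, 0.1, 0.0]
width: 39.1
grasp_force: 30.0
t: 25.97
ee_pos: [510.9, -93.7, 73.9]
orientation: [-0.576, 3.088, -0.0]
ft_force: [-3.0, 1.1, 11.5]
width: 39.0
grasp_force: 30.0
```

```bash
python3 -m creep '[0,0,0,0,0,0,0,0,0,0,0,0,0,0,0,0]' 0.62;  python3 -m creep '[0,0,0.04,0,0,0,0.05,-0.1,0,0.04,0.05,-0.2,0,0.08,0.05,-0.3,0,0.12,0.05,-0.42,0,0.16,0.05,-0.54,0,0.2,0.05,-0.63,0,0.24,0.05,-0.63,-0.01,0.27,0.05,-0.63,-0.01,0.27,0.05,-0.63]'
python3 - <<'E'
from h import *
for n in('top','side'):
    im,d=snap(n,n+'5.png')
    for b in blobs(n,im,z=84 ):
      if b[1][1]<0: print(n,'stack',*b)
    for b in blobs(n,im ): print(n,*b[1:])
E
```

```text
t: 26.3
ee_pos: [510.6, -93.6, 72.9]
orientation: [0.577, -3.088, -0.0]
ft_force: [0.6, 0.7, -0.4]
width: 54.5
grasp_force: 0.0
t: 27.13
ee_pos: [499.6, 181.4, 122.9]
orientation: [-0.402, -3.116, -0.002]
ft_force: [0.0, 0.8, -0.4]
width: 54.1
grasp_force: 0.0
top stack [323. 240.] [510.  -93.1] 21.0
top [515.3 -98.6] 22.3
side [490.1 327.2] 21.4
```

View pics/side5.png

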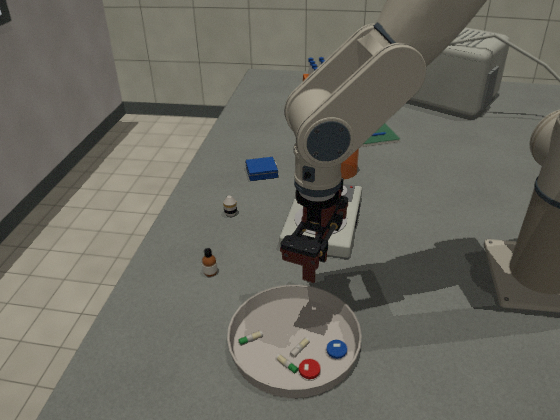

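The side view shows one red dish left at (309,369). The blue dish and the vials are in place, and the stack sits behind the gripper.

```bash
python3 -m creep '[-0.002,0.04,0,0,-0.005,0.08,0,0,-0.0105,0.12,0,0,-0.0105,0.143,0,0,-0.0105,0.143,-0.02,0,-0.0105,0.143,-0.055,0,-0.0105,0.143,-0.085,0,-0.0105,0.143,-0.105,0,-0.0105,0.143,-0.113,0,-0.0105,0.143,-0.1145,0]' 0.64 && python3 -m creep '[0,0,0,0,0,0,0,0,0,0,0,0]'
```

```text
t: 28.07
ee_pos: [489.7, 317.5, 6.8]
orientation: [-0.411, -3.112, 0.004]
ft_force: [-0.2, -0.2, 0.4]
width: 56.1
grasp_force: 0.0
t: 28.32
ee_pos: [491.3, 319.7, 10.0]
orientation: [0.409, 3.113, 0.002]
ft_force: [-1.0, 0.9, -0.4]
width: 56.0
grasp_force: 0.0
```

```bash
python3 -m creep '[-0.001,0.002,-0.001,0,-0.001,0.004,-0.001,0,-0.001,0.004,-0.001,0]' && python3 -m creep '[0,0,0,0,0,0,0,0,0,0,0,0,0,0,0,0,0,0,0,0,0,0,0,0]' 0
```

```text
t: 28.57
ee_pos: [489.5, 324.1, 8.2]
orientation: [0.408, 3.114, 0.001]
ft_force: [0.5, 0.1, 0.8]
width: 56.2
grasp_force: 0.0
t: 29.07
ee_pos: [489.2, 323.5, 7.6]
orientation: [-0.409, -3.115, -0.0]
ft_force: [-1.5, 0.5, 2.4]
width: 38.9
grasp_force: 30.0
```

```bash
python3 -m creep '[0,0,0.03,0,0,0,0.065,0,0,0,0.1,0,0.002,-0.035,0.12,0,0.004,-0.07,0.12,0,0.006,-0.11,0.12,0,0.008,-0.15,0.12,0,0.01,-0.19,0.12,0,0.012,-0.23,0.12,0,0.015,-0.27,0.12,0]' && python3 -m creep '[0.002,-0.04,0,0,0.004,-0.08,0,0,0.006,-0.12,0,0,0.007,-0.147,0,0,0.007,-0.147,-0.01,0,0.007,-0.147,-0.025,0,0.007,-0.147,-0.033,0,0.007,-0.147,-0.036,0,0.007,-0.147,-0.036,0,0.007,-0.147,-0.036,0]'
```

```text
t: 29.9
ee_pos: [503.7, 51.5, 127.6]
orientation: [-0.408, -3.115, 0.0]
ft_force: [1.5, -1.2, 0.6]
width: 38.8
grasp_force: 30.0
t: 30.73
ee_pos: [511.2, -92.9, 91.5]
orientation: [-0.407, -3.115, -0.0]
ft_force: [-0.2, -0.5, -0.1]
width: 38.9
grasp_force: 30.0
```

```bash
python3 -m creep '[0,0,-0.001,0,0,0,-0.002,0,0,0,-0.003,0,0,0,-0.003,0]';python3 -m creep '[0,0,-0.001,0,0,0,-0.001,0]';python3 -m creep '[0,0,-0.001,0,0,0,-0.001,0]'
```

```text
t: 31.07
ee_pos: [511.3, -93.4, 88.7]
orientation: [0.408, 3.115, -0.0]
ft_force: [-0.3, -0.9, 0.6]
width: 39.4
grasp_force: 30.0
t: 31.23
ee_pos: [511.3, -93.6, 87.6]
orientation: [0.408, 3.115, 0.0]
ft_force: [0.3, 0.3, -0.3]
width: 38.8
grasp_force: 30.0
t: 31.4
ee_pos: [511.5, -93.6, 87.5]
orientation: [0.409, 3.114, 0.0]
ft_force: [-2.9, 2.0, 11.7]
width: 39.2
grasp_force: 30.0
```

```bash
python3 -m creep '[0,0,0,0,0,0,0,0,0,0,0,0,0,0,0,0]' 0.62;  python3 -m creep '[0,0,0.04,0,0,0,0.08,0,0,0,0.11,0,-0.004,-0.04,0.11,0,-0.008,-0.08,0.11,0,-0.012,-0.12,0.11,0,-0.016,-0.16,0.11,0,-0.02,-0.2,0.11,0,-0.024,-0.24,0.11,0,-0.028,-0.28,0.11,0]'; python3 -m creep '[-0.003,-0.026,0,0,-0.003,-0.026,0,0,-0.003,-0.026,0,0]' 0.7
python3 - <<'E'
from h import *
S=[]
for n in('top','side'):
    im,d=snap(n);S.append(cv2.resize(im[150:270,260:400],None,fx=2.8,fy=2.8)); P=cloud(n,d)
    for b in blobs(n,im,z=97 ): print(n,*b)
    for zz in (97,):
        m=(abs(P[...,2]-zz)<5)&(abs(P[...,0]-511)<40)&(abs(P[...,1]+93)<40);q=P[m];print(len(q),cv2.minEnclosingCircle(q[:,:2].astype(np.float32)),np.median(q[:,2]))
    for z0,z1,nm in((84,96,'hood'),(115,135,'knob')):
        m=(abs(P[...,0]-480)<60)&(abs(P[...,1]+400)<60)&(P[...,2]>z0)&(P[...,2]<z1);q=P[m];print(nm,len(q),cv2.minAreaRect(q[:,:2].astype(np.float32)))
cv2.imwrite('pics/st.png',np.hstack(S)[:,:,::-1])
E
```

```text
t: 31.73
ee_pos: [511.1, -93.6, 86.4]
orientation: [-0.409, -3.115, -0.0]
ft_force: [-0.3, -0.0, 0.2]
width: 54.5
grasp_force: 0.0
t: 32.57
ee_pos: [482.5, -375.5, 196.3]
orientation: [-0.409, -3.115, -0.0]
ft_force: [1.0, -0.0, -0.1]
width: 54.5
grasp_force: 0.0
t: 32.82
ee_pos: [479.5, -400.6, 195.9]
orientation: [-0.412, -3.114, -0.001]
ft_force: [0.1, -0.2, -0.3]
width: 61.2
grasp_force: 0.0
top [323. 240.] [508.7 -92.3] 21.0
178 ((512.0355224609375, -93.55538177490234), 19.77019500732422) 96.67677606077052
hood 630 ((469.62335205078125, -389.75433349609375), (97.68144226074219, 74.54086303710938), 36.805206298828125)
knob 16 ((469.251708984375, -393.6201171875), (14.12797737121582, 5.248887538909912), 44.62325668334961)
side [320. 202.] [513.6 -90.5] 24.0
146 ((513.823974609375, -94.26953125), 22.267223358154297) 96.98169988678569
hood 457 ((479.6294250488281, -399.51959228515625), (98.37793731689453, 102.48768615722656), 13.276552200317383)
knob 74 ((479.6059265136719, -399.9820251464844), (28.444990158081055, 25.8104190826416), 67.47093963623047)
```

View pics/st.png

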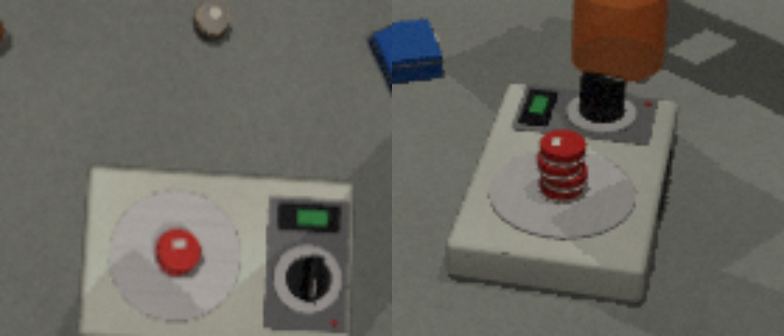

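Four dishes are stacked upright on the plate, centred, with the top at 97 mm. Next I'll grip the hood.

```bash
python3 -m creep '[0,0.0005,-0.03,0.1,0,0.0005,-0.06,0.18,0,0.0005,-0.085,0.18,0,0.0005,-0.095,0.18,0,0.0005,-0.095,0.18,0,0.0005,-0.095,0.18]' && python3 -m creep '[0,0,0,0,0,0,0,0,0,0,0,0,0,0,0,0,0,0,0,0,0,0,0,0,0,0,0,0,0,0,0,0]' 0
```

```text
t: 33.42
ee_pos: [480.6, -398.3, 101.9]
orientation: [-0.126, -3.139, -0.001]
ft_force: [-0.2, 0.9, 0.3]
width: 61.2
grasp_force: 0.0
t: 34.08
ee_pos: [480.5, -399.6, 102.0]
orientation: [0.127, 3.138, -0.001]
ft_force: [0.4, -1.6, 2.7]
width: 27.5
grasp_force: 30.0
```

```bash
python3 -m creep '[0,0,0.03,0,0,0,0.06,0,0,0,0.09,0,0,0,0.12,0,0,0,0.14,0,0,0,0.14,0]' && python3 -m creep '[0.003,0.03,0,0,0.006,0.06,0,0,0.009,0.09,0,0,0.012,0.12,0,0,0.015,0.15,0,0,0.018,0.18,0,0,0.021,0.21,0,0,0.024,0.24,0,0,0.027,0.27,0,0,0.0305,0.3,0,0]' && python3 -m creep '[0,0.0062,0,0,0,0.0062,0,0,0,0.0062,0,0,0,0.0062,0,0]'
python3 - <<'E'
from h import *
im,d=snap('side','side6.png');cv2.imwrite('pics/s6.png',cv2.resize(im[100:280,220:420],None,fx=3,fy=3)[:,:,::-1]);P=cloud('side',d)
m=(abs(P[...,0]-511)<60)&(abs(P[...,1]+93)<58)&(P[...,2]>120)&(P[...,2]<245);
q=P[m]
for z in range(125,245,10):
    k=q[abs(q[:,2]-z)<5]
    if len(k)>3: print(z,len(k),k[:,0].min().round(),k[:,0].max().round(),k[:,1].max().round())
E
```

```text
t: 34.58
ee_pos: [481.9, -400.5, 245.9]
orientation: [0.127, 3.134, -0.007]
ft_force: [-0.1, -0.0, -1.9]
width: 27.6
grasp_force: 30.0
t: 35.42
ee_pos: [509.3, -97.4, 239.4]
orientation: [-0.127, -3.136, -0.001]
ft_force: [-0.1, 0.1, -3.4]
width: 27.8
grasp_force: 30.0
t: 35.75
ee_pos: [510.3, -93.7, 240.8]
orientation: [-0.128, -3.138, 0.0]
ft_force: [-0.6, -0.5, -2.5]
width: 27.4
grasp_force: 30.0
135 15 467.0 542.0 -47.0
145 149 461.0 557.0 -44.0
155 154 460.0 556.0 -42.0
165 158 460.0 556.0 -44.0
175 159 460.0 557.0 -42.0
185 153 461.0 557.0 -43.0
195 160 460.0 557.0 -44.0
205 174 460.0 557.0 -41.0
215 168 460.0 557.0 -43.0
225 606 461.0 559.0 -43.0
235 174 462.0 557.0 -43.0
```

View pics/s6.png

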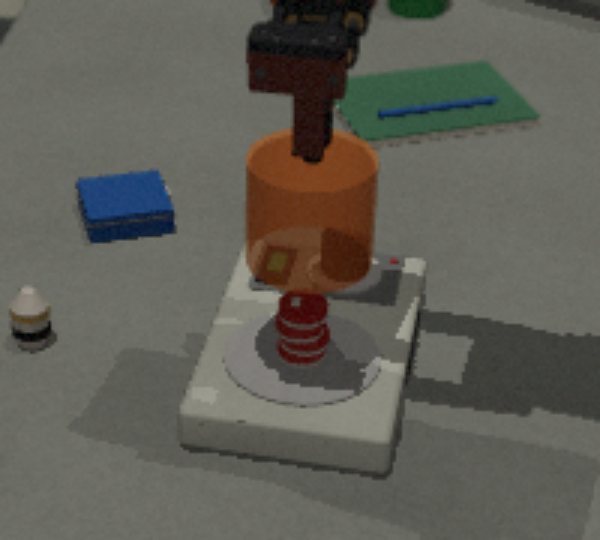

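The hood hangs upright over the intact stack, centred to within 2 mm. Now I'll lower it.

```bash
python3 -m creep '[0.001,0,-0.01,0,0.001,0,-0.025,0,0.001,0,-0.04,0,0.001,0,-0.055,0,0.001,0,-0.07,0,0.001,0,-0.08,0,0.001,0,-0.087,0,0.001,0,-0.09,0,0.001,0,-0.09,0,0.001,0,-0.09,0]' && python3 -m creep '[0,0,-0.0015,0,0,0,-0.003,0,0,0,-0.003,0]'
```

```text
t: 36.63
ee_pos: [512.0, -93.1, 151.8]
orientation: [0.127, 3.138, -0.0]
ft_force: [-0.7, -0.2, -2.1]
width: 27.2
grasp_force: 30.0
t: 36.88
ee_pos: [511.9, -92.9, 148.8]
orientation: [0.127, 3.138, -0.0]
ft_force: [0.2, -0.1, -2.1]
width: 27.4
grasp_force: 30.0
```

```bash
python3 -m creep '[0,0,-0.001,0,0,0,-0.002,0,0,0,-0.002,0]';python3 -m creep '[0,0,-0.001,0,0,0,-0.001,0]'
```

```text
t: 37.13
ee_pos: [512.1, -93.1, 146.9]
orientation: [0.127, 3.138, -0.0]
ft_force: [-1.2, -0.7, 1.8]
width: 27.4
grasp_force: 30.0
t: 37.3
ee_pos: [512.2, -93.4, 146.7]
orientation: [0.127, 3.138, -0.001]
ft_force: [-3.6, -2.4, 10.9]
width: 26.9
grasp_force: 30.0
```

```bash
python3 -m creep '[0,0,0,0,0,0,0,0,0,0,0,0,0,0,0,0,0,0,0,0,0,0,0,0,0,0,0,0]' 0.7 && python3 -m creep '[0,0,0.04,0,0,0,0.08,0,-0.005,-0.03,0.08,0,-0.01,-0.06,0.08,0,-0.016,-0.09,0.08,0,-0.026,-0.129,0.08,0,-0.026,-0.129,0.08,0,-0.026,-0.129,0.08,0]'
python3 - <<'E'
from h import *
print(get_obs()['qpos'])
S=[]
for n in('top','side'):
    im,d=snap(n);P=cloud(n,d);S.append(cv2.resize(im[130:270,260:400],(392,392)))
    for z0,z1,nm in((125,145,'hood'),(155,185,'knob'),(76,95,'pk')):
        c=(486,-222) if nm=='pk' else (511,-93)
        m=(abs(P[...,0]-c[0])<60)&(abs(P[...,1]-c[1])<60)&(P[...,2]>z0)&(P[...,2]<z1);q=P[m];
        if len(q)>4: print(n,nm,len(q),cv2.minAreaRect(q[:,:2].astype(np.float32)),np.median(q[:,2]).round(1))
cv2.imwrite('pics/s7.png',np.hstack(S)[:,:,::-1])
E
```

```text
t: 37.88
ee_pos: [511.7, -92.8, 145.4]
orientation: [-0.127, -3.139, -0.0]
ft_force: [0.4, -0.3, 0.5]
width: 61.5
grasp_force: 0.0
t: 38.55
ee_pos: [485.1, -223.4, 225.4]
orientation: [-0.133, -3.139, -0.0]
ft_force: [0.1, 0.3, 0.2]
width: 61.6
grasp_force: 0.0
[-4.53853702e-01  2.86831496e-01  1.82832137e+00  1.42578000e-04
  1.02659095e+00 -1.94023305e+00]
top hood 1124 ((510.6633605957031, -93.17886352539062), (98.47867584228516, 96.69840240478516), 88.87251281738281) 134.6
top knob 109 ((510.2887878417969, -93.3321533203125), (25.715641021728516, 26.57632064819336), 42.20849609375) 173.5
side hood 815 ((511.489013671875, -92.47991943359375), (98.08612060546875, 99.67305755615234), 10.95945930480957) 134.9
side knob 138 ((510.8543395996094, -92.60823059082031), (26.99983024597168, 25.733129501342773), 35.38389587402344) 169.9
side pk 49 ((483.59234619140625, -223.4307403564453), (16.089012145996094, 38.17408752441406), 70.0329360961914) 85.5
```

View pics/s7.png

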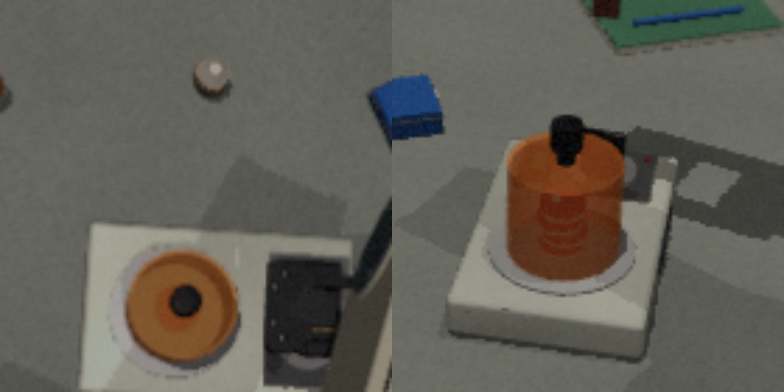

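The hood is seated upright and centred, with the stack inside. Now the knob.

```bash
python3 -m creep '[0.0005,0.0015,-0.03,-0.09,0.0005,0.0015,-0.06,-0.09,0.0005,0.0015,-0.09,-0.09,0.0005,0.0015,-0.12,-0.09,0.0005,0.0015,-0.145,-0.09,0.0005,0.0015,-0.155,-0.09,0.0005,0.0015,-0.16,-0.09,0.0005,0.0015,-0.16,-0.09,0.0005,0.0015,-0.16,-0.09]' 0.6 && python3 -m creep '[0,0,0,0,0,0,0,0,0,0,0,0,0,0,0,0,0,0,0,0,0,0,0,0,0,0,0,0,0,0,0,0]' 0
```

```text
t: 39.4
ee_pos: [487.2, -220.2, 66.5]
orientation: [0.267, 3.129, -0.001]
ft_force: [0.5, -0.2, 0.1]
width: 52.9
grasp_force: 0.0
t: 40.07
ee_pos: [486.3, -221.9, 65.9]
orientation: [0.267, 3.13, -0.003]
ft_force: [-3.4, -8.3, 1.4]
width: 14.0
grasp_force: 30.0
```

```bash
python3 -m creep '[0,0,0,-0.1,0,0,0,-0.2,0,0,0,-0.3,0,0,0,-0.4,0,0,0,-0.5,0,0,0,-0.6,0,0,0,-0.7,0,0,0,-0.8,0,0,0,-0.9,0,0,0,-1.0]' && python3 -m creep '[0,0,0,-0.1,0,0,0,-0.2,0,0,0,-0.3,0,0,0,-0.36,0,0,0,-0.36,0,0,0,-0.36]'; python3 -c "
from workcell import *;print(get_obs()['moment'])"
```

```text
t: 40.9
ee_pos: [486.5, -221.6, 65.9]
orientation: [1.741, 2.613, -0.001]
ft_force: [-0.5, -4.8, 1.8]
width: 13.7
grasp_force: 30.0
t: 41.4
ee_pos: [486.7, -221.4, 65.9]
orientation: [2.171, 2.268, -0.001]
ft_force: [-1.6, -6.1, 2.3]
width: 14.2
grasp_force: 30.5
[-1.12731235  0.19017852  0.65416209]
```

```bash
python3 -m creep '[0,0,0,0,0,0,0,0,0,0,0,0,0,0,0,0,0,0,0,0]' 0.6 && python3 -m creep '[0,0,0.04,0,0,0,0.08,0,0,0,0.12,0,0,0,0.16,0,0,-0.04,0.18,0,0,-0.08,0.18,0,0,-0.12,0.18,0,0,-0.16,0.18,0,0,-0.2,0.18,0,0,-0.2,0.18,0]'
python3 - <<'E'
from h import *
for n in('top','side'):
    im,d=snap(n,n+'8.png');P=cloud(n,d)
    for z0,z1,nm in((125,145,'hood'),(155,185,'knob'),(76,95,'pk')):
        c=(486,-222) if nm=='pk' else (511,-93)
        m=(abs(P[...,0]-c[0])<60)&(abs(P[...,1]-c[1])<60)&(P[...,2]>z0)&(P[...,2]<z1);q=P[m];
        if len(q)>4: print(n,nm,len(q),cv2.minAreaRect(q[:,:2].astype(np.float32)),np.median(q[:,2]).round(1))
    for b in blobs(n,im,False): print(n,'blue',*b)
E
```

```text
t: 41.82
ee_pos: [486.1, -220.1, 65.4]
orientation: [-2.176, -2.265, -0.0]
ft_force: [-1.0, -0.1, 0.4]
width: 44.2
grasp_force: 0.0
t: 42.65
ee_pos: [485.8, -426.6, 245.5]
orientation: [2.178, 2.259, -0.002]
ft_force: [-0.8, 0.1, 0.0]
width: 52.5
grasp_force: 0.0
top hood 1123 ((510.5160217285156, -93.34074401855469), (98.88196563720703, 96.54705810546875), 88.46952819824219) 134.6
top knob 109 ((510.33441162109375, -93.072021484375), (26.087804794311523, 26.1294002532959), 24.742856979370117) 173.3
top pk 87 ((485.51641845703125, -222.81744384765625), (13.8662691116333, 42.57500457763672), 5.234384536743164) 84.9
top blue [192. 267.] [443.3 272.8] 19.5
top blue [411. 170.] [ 714.8 -360.3] 56.2
side hood 805 ((511.4443054199219, -91.70394897460938), (98.25047302246094, 100.0964126586914), 0.8950596451759338) 134.9
side knob 133 ((510.307373046875, -94.06048583984375), (29.534460067749023, 27.01275634765625), 71.6007308959961) 170.7
side pk 28 ((486.3858337402344, -223.71144104003906), (10.686565399169922, 33.033912658691406), 4.094426155090332) 86.1
side blue [336. 349.] [444.9 275.7] 21.6
side blue [261. 165.] [ 715.5 -372.9] 58.7
side blue [365. 135.] [ 409.2 -615.5] 69.8
```

View pics/top8.png

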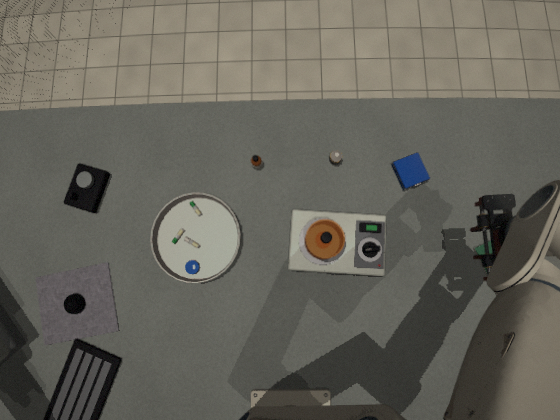

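View pics/side8.png

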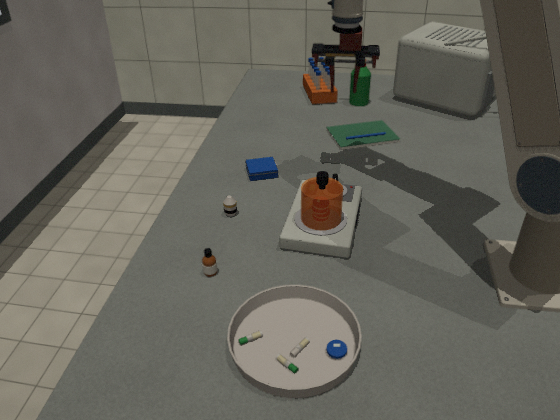

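The hood at (325,240) is centred over the stack. The knob bar at (371,249) has turned about 80°. The pan holds only the blue dish and three vials, and the other items haven't moved.

```bash
python3 -c "
from workcell import *;print(ticket.close_job())"
```

```text
the job is handed in; nothing more can be done
None
```

The job is handed in with no verdict returned: the four red dishes are stacked and centred on the plate under the hood, the knob is turned about 1.3–1.4 rad to its stop, the blue dish and vials are still in the pan, and the objective, oil bottle and slide box are undisturbed.

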